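# Snap the wax scraper into its sloped tool rest

### The arm

A 7-joint arm with a two-finger parallel gripper is mounted at the origin on the work surface; the furniture and walls round the work are solid. World frame = base frame: x ahead of the robot, y to its left, z up, the work surface at z = 0. Lengths are in m, angles in rad, forces in N, time in s.
With the tool pointing down it reaches from about 0.425 to 0.875 m from the base axis. Payload 4.7 kg.
Tool frame: the origin (TCP) lies at the centre of the arm's flange, where the gripper is bolted on; the fingertips stand 173 mm ahead of it and the grasp point (between the pads) lies 155 mm ahead of it; z points along the fingers, y is the direction in which the jaws open and shut (so a half turn about z gives the same grasp; the last joint's range is limited). The gripper opens to 85 mm and grips with 20 to 120 N. Pads are 22 mm wide; open, the fingers measure 114 mm over their backs; the gripper's body (76 mm by 85 mm) begins 54 mm behind the grasp point. The pads swing forward as they close: fully open they stand 13 mm farther back than shut.
Start: joints at [-1.266, 0.321, -0.07, 1.45, 0.023, 1.371, -0.057], TCP at [0.186, 0.623, 0.405] pointing down, gripper open.
Joint ranges: [-2.86, 2.86], [-0.3, 2.09], [-1.38, 1.24], [0.06, 2.45], [-1.56, 4.7], [0.09, 2.05], [-2.69, 2.69]. Speed limits (rad/s): [2.57, 2.57, 3.14, 3.14, 3.14, 3.14, 3.14].

### API

Orientations are given as a 3x3 rotation matrix whose columns are the frame's x, y, z axes.
In Python, from cell import robot gives the robot as it stands. Calls block until the motion is done:
- robot.move_ptp(position, orientation): joint-space move of the TCP to a pose.
- robot.move_l(position, max_speed=0.15, ori=None, threshold=None): straight line of the TCP; ori=None keeps the orientation; max_speed is the mean speed in m/s. With threshold (N) it stops when the force on the tool has changed by that much, and returns True; else False.
- robot.move_joints(angles): joint-space move.
- robot.move_gripper(opening, squeeze=None): opening from 0.0 (shut) to 1.0 (fully open); squeeze is the grip in N (None keeps the last); returns when the fingers have stopped.
- robot.wait(seconds).
- robot.solve_ik(position, orientation): joint angles nearest the present ones, or None.
- robot.capture(name): name is "side" or "top"; returns the picture (480x640x3 uint8, red, green, blue); there is no depth.
- robot.calibration(name): a dict with "K" (3x3 intrinsics, pixels), "R" (3x3) and "t" (3): a world point X has camera coordinates R X + t. Camera axes: x right, y down, z forward; pixel columns grow to the right and rows downward; lengths in m; the calibration is good to about 2 mm. A picture is of the moment at which its call begins. calibration takes no time and is no camera call.
A pose or a line that the arm cannot do raises robot.PlanningError and nothing moves.
- robot.finish_job(): hands the job in, once; it reports no verdict.
Readings, each from a call of its own:
- robot.current_t(): time.
- robot.current_joints(): joint angles.
- robot.current_dq(): joint speeds.
- robot.current_joint_torque(): joint torques, N m.
- robot.current_position(): TCP position.
- robot.current_tcp_rot(): TCP orientation.
- robot.current_wrist_force(): force on the tool from outside, world axes, zero at the start.
- robot.current_wrist_torque(): the same for the moment, N m.
- robot.current_opening(): opening from 0.0 (shut) to 1.0 (fully open).
Only numpy, scipy, OpenCV 4.12 (cv2) and the standard library are available. Lean on these libraries where they do the work, as an engineer would, in place of code of your own. Each camera call takes 0.05 s, during which the arm holds its last target.

### The job

Put the square-handled wax scraper away in the sloped tool rest: blade end up the slope, handle lying square between the two pairs of spring jaws. Press it straight into the slope, gently (never harder than about 50 N), until both pairs have snapped closed over the handle and it sits fully home, then let go. Leave the two small tins and the little painted panel where they are.

Things in the scene. Friction and masses are not known exactly. Their poses are not given: they have to be found in the camera images.
- scraper: Loose wax scraper, 0.11-0.22 kg, lying flat. Dark wooden handle 24 x 24 mm square, 150 mm long, brass ferrule, thin steel blade 56 mm wide. Origin: centre of the handle's underside, midway along it (grip here, across the 24 mm width). x runs along the handle to the blade edge at 126 mm; handle spans x = -75 to 75 mm; z is up out of the bench.
- blade_edge (a point): Middle of the scraper's blade edge, 126 mm along x and 12 mm along z from the scraper's origin.
- rest: Light wooden tool rest fixed to the bench, 165 x 112 mm, 110 mm high; origin under its centre, x towards the high edge of its top board, which slopes 35 degrees, low edge to the robot's right. On it a grey saddle carries two black seat blocks 90 mm apart up the slope, each with a left and right steel spring jaw. Between the blocks 74 mm are free for fingers, 16 mm beneath a seated handle, nothing beside it.
- seat (a point): Where the scraper's origin belongs when seated, at the saddle's middle setting; a seated scraper's x, y, z lie along its axes: x up the slope (35 degrees above level), y across it, z straight out of the slope (35 degrees from vertical). The saddle is clamped 12 mm below to 12 mm above this along z, each time anew, unreported: feel for it. Below it at x = -82.5 mm a toe rises 14 mm over the seat: let go, the handle slides down to rest on it.
- jaw_lower_left (a joint): Opening of the left (+y) jaw of the lower pair, at x = -45 mm of the seat point, 14 mm wide along x; m, 0 closed, grows outwards to 0.009. Springs to 0 both when empty and when the handle is fully home; 3 mm while the handle is between the lips.
- jaw_lower_right (a joint): The same, right jaw of the lower pair. Shape of a pair, heights along z over the true seat: flared mouth from 40 mm (34 mm wide, takes the handle 4 mm off-centre) narrowing to lips 18 mm apart at 26 mm. The handle's underside meets the flares at about 31 (centred) to 38 mm.
- jaw_upper_left (a joint): The same, left jaw of the upper pair, at x = +45 mm of the seat point. How the pairs feel: pushed along -z, the handle spreads the jaws with force rising to about 8 to 15 N in all at 26 mm, then sliding on at about 3 N; as its top passes under the lips the jaws spring shut, the force drops, and the underside meets the rigid seat blocks.
- jaw_upper_right (a joint): The same for the right jaw of the upper pair.
- tin_oxide: Small bystander tin, 59 mm wide, 45 mm high, origin at the centre of its underside.
- tin_plum: Small bystander tin of plum wax, 58 mm wide, 50 mm high, origin at the centre of its underside.
- study_orange: Bystander painted panel lying flat, 81 x 96 mm, 11 mm thick, origin at the centre of its underside.
Mind the look-alikes: they are no part of the job. Of the things that look like the scraper, the larger one is meant.

How it is judged:
By the outcome, as a careful person would: the job done as asked, in the order asked, and still so for the second after the job is handed in, with the robot touching nothing.
It also fails if it takes over 51 s, if anything falls off the work surface, if the arm or the gripper's body presses on something with over 40 N, if the wrist force passes 120 N, or if a joint passes its speed limit or range.

## Working session

There is one attempt and no reset: what is moved stays moved. The work goes in short steps, each a Python script; the robot and the scene stay as the last script left them, time stands still between calls to the robot, and variables do not carry over. Pictures are saved under pics/ and viewed, and the job is handed in when it is done.

```bash
ls; mkdir -p pics
python3 - <<'E'
from cell import robot
import cv2,numpy as np
np.set_printoptions(precision=4,suppress=True)
for n in("side","top"):
    im=robot.capture(n); cv2.imwrite(f"pics/{n}0.png",im[:,:,::-1]); c=robot.calibration(n)
    print(n,c["K"],c["R"],c["t"],-c["R"].T@c["t"])
print(robot.current_t(),robot.current_position(),robot.current_tcp_rot())
E
```

```text
pics
side [[620.2052   0.     317.7184]
 [  0.     620.2052 238.0182]
 [  0.       0.       1.    ]] [[ 0.9379 -0.3469  0.0011]
 [-0.1191 -0.325  -0.9382]
 [ 0.3258  0.8798 -0.3461]] [-0.4539  0.1152  1.2212] [ 0.0416 -1.1944  0.5313]
top [[570.5918   0.     322.6836]
 [  0.     570.5918 240.8505]
 [  0.       0.       1.    ]] [[ 0.0071 -1.     -0.0012]
 [-0.9938 -0.007  -0.1112]
 [ 0.1112  0.002  -0.9938]] [-0.0689  0.4573  1.5083] [ 0.2872 -0.0687  1.5498]
0.1 [0.1864 0.6225 0.4037] [[-0.958   0.2867 -0.0004]
 [ 0.2867  0.958  -0.0016]
 [-0.0001 -0.0017 -1.    ]]
```

View pics/side0.png

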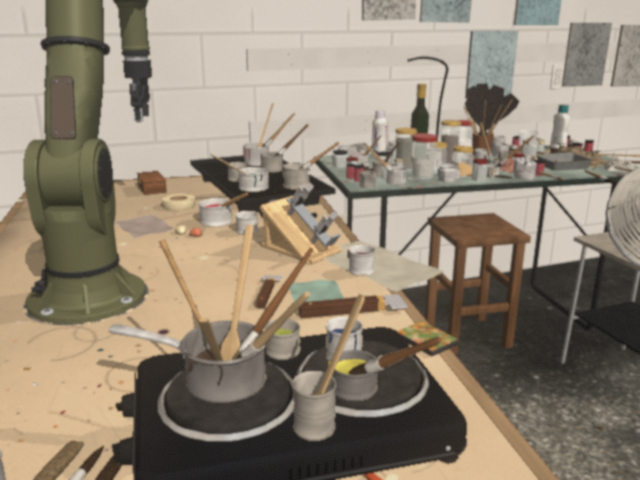

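View pics/top0.png

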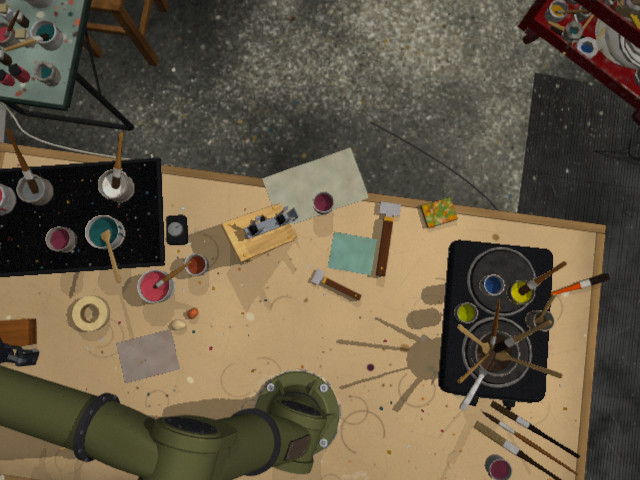

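The top view shows the large scraper with its blade at about (389,209) and handle end at about (382,275). The rest is around (260,232) and the small look-alike around (340,287). I'll enlarge these.

Run:
```python
import cv2
t=cv2.imread("pics/top0.png"); s=cv2.imread("pics/side0.png")
def c(im,x,y,w,h,f,n): cv2.imwrite(f"pics/{n}.png",cv2.resize(im[y:y+h,x:x+w],None,fx=f,fy=f,interpolation=cv2.INTER_CUBIC))
c(t,215,190,100,75,8,"t_rest"); c(t,340,195,100,90,6,"t_scr"); c(s,250,180,100,90,6,"s_rest"); c(s,280,280,140,60,5,"s_scr")
```

```text
(no output)
```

View pics/t_rest.png

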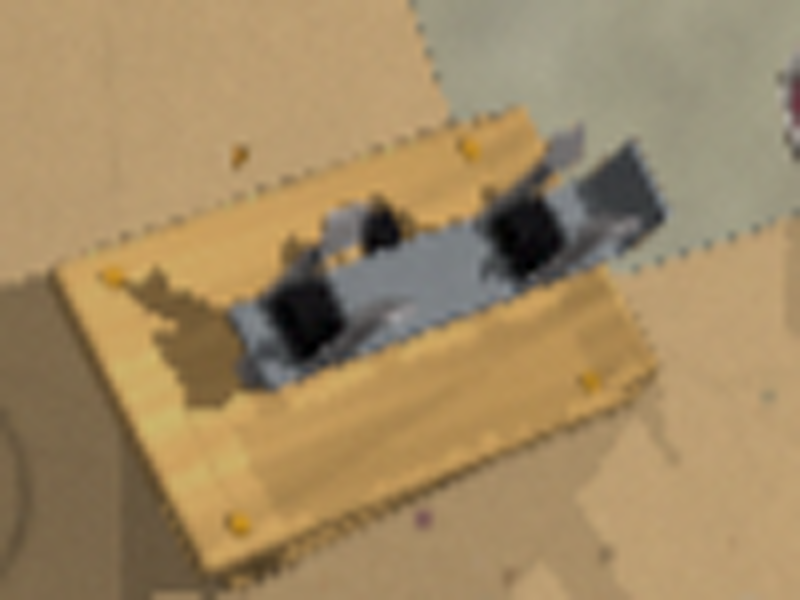

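View pics/t_scr.png

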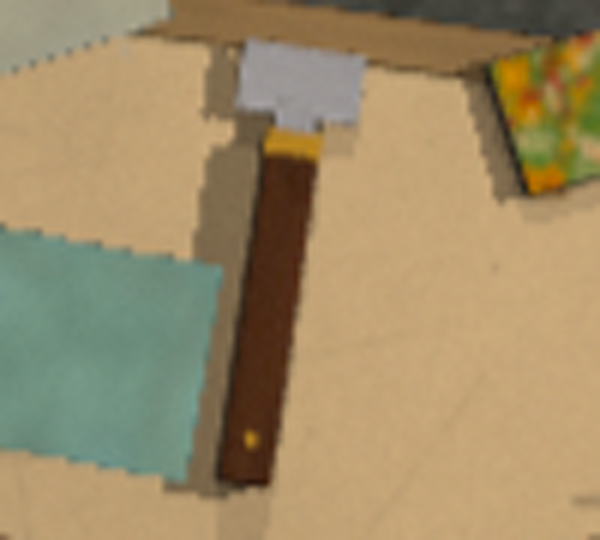

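View pics/s_rest.png

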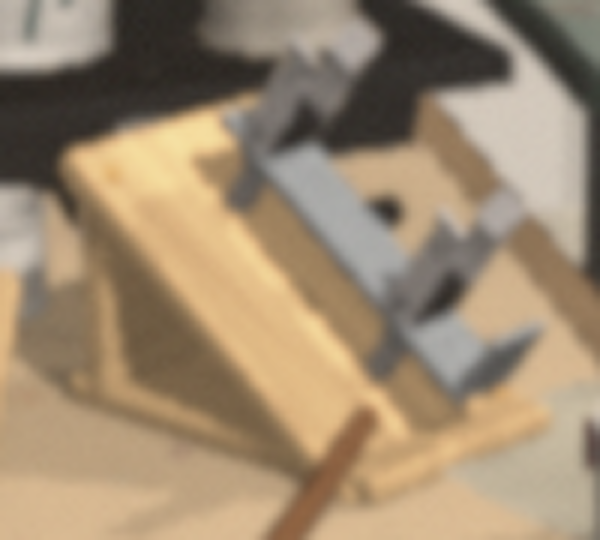

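View pics/s_scr.png

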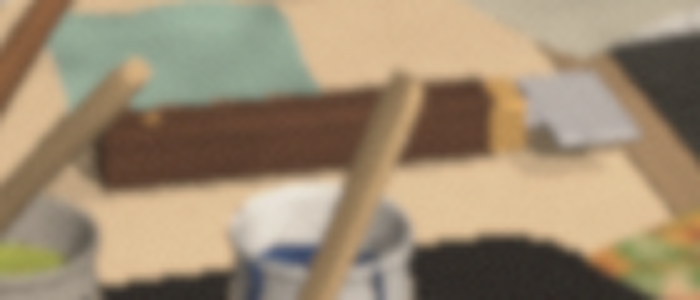

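```bash
cat > h.py <<'E'
import numpy as np,cv2
from cell import robot
np.set_printoptions(precision=4,suppress=True)
C={n:robot.calibration(n) for n in("side","top")}
def ray(n,p):
    c=C[n];d=c["R"].T@np.linalg.solve(c["K"],[p[0],p[1],1.]);o=-c["R"].T@c["t"];return o,d/np.linalg.norm(d)
def atz(n,p,z):
    o,d=ray(n,p);return o+d*(z-o[2])/d[2]
def tri(pt,ps):
    A=[];b=[]
    for n,p in(("top",pt),("side",ps)):
        o,d=ray(n,p);P=np.eye(3)-np.outer(d,d);A.append(P);b.append(P@o)
    X=np.linalg.lstsq(np.vstack(A),np.hstack(b),rcond=None)[0]
    return X,[round(float(np.linalg.norm(P@X-q)*1000),1) for P,q in zip(A,b)]
def proj(n,X):
    c=C[n];q=c["K"]@(c["R"]@np.asarray(X)+c["t"]);return q[:2]/q[2]
E
cat > a.py <<'E'
from h import *
T=lambda x,y:(340+x/6-.42,195+y/6-.42)
S=lambda x,y:(280+x/5-.4,280+y/5-.4)
R=lambda x,y:(215+x/8-.44,190+y/8-.44)
Q=lambda x,y:(250+x/6-.42,180+y/6-.42)
print("handle top corners z=.024")
for p in[(265,155),(318,157),(220,480),(270,485)]:print(atz("top",T(*p),.024))
print("blade",atz("top",T(246,40),.012),atz("top",T(365,58),.012))
print("tri blade L,R",tri(T(246,40),S(568,70)),tri(T(365,58),S(638,135)))
print("ferrule/handle near top",tri(T(318,157),S(490,92)),"end near top",tri(T(270,485),S(105,125)))
print("dot",tri(T(251,439),S(151,118)))
print("base corners rest low z~0?")
for p in[(55,270),(205,570),(655,370),(525,110)]:print([atz("top",R(*p),z)for z in(0,.11)])
E
python3 a.py
```

```text
handle top corners z=.024
[ 0.5147 -0.2302  0.024 ]
[ 0.5139 -0.2541  0.024 ]
[ 0.3682 -0.2095  0.024 ]
[ 0.3662 -0.2318  0.024 ]
blade [ 0.5693 -0.2231  0.012 ] [ 0.5614 -0.2772  0.012 ]
tri blade L,R (array([ 0.5642, -0.2209,  0.0134]), [5.2, 5.2]) (array([ 0.5605, -0.2769,  0.0115]), [1.0, 1.0])
ferrule/handle near top (array([ 0.5116, -0.253 ,  0.0267]), [2.1, 2.1]) end near top (array([ 0.3656, -0.2313,  0.0276]), [0.4, 0.4])
dot (array([ 0.3862, -0.2233,  0.0232]), [0.5, 0.5])
base corners rest low z~0?
[array([0.5071, 0.2124, 0.    ]), array([0.4915, 0.1925, 0.11  ])]
[array([0.4044, 0.1586, 0.    ]), array([0.3961, 0.1424, 0.11  ])]
[array([0.474 , 0.0063, 0.    ]), array([0.4608, 0.0009, 0.11  ])]
[array([0.5638, 0.0521, 0.    ]), array([0.5442, 0.0435, 0.11  ])]
```

Run:
```python
import cv2
t=cv2.imread("pics/top0.png"); s=cv2.imread("pics/side0.png")
def c(im,x,y,w,h,f,n): cv2.imwrite(f"pics/{n}.png",cv2.resize(im[y:y+h,x:x+w],None,fx=f,fy=f,interpolation=cv2.INTER_LANCZOS4))
c(t,240,200,60,45,13,"t_rest2"); c(s,284,180,60,50,12,"s_rest2")
```

```text
(no output)
```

View pics/t_rest2.png

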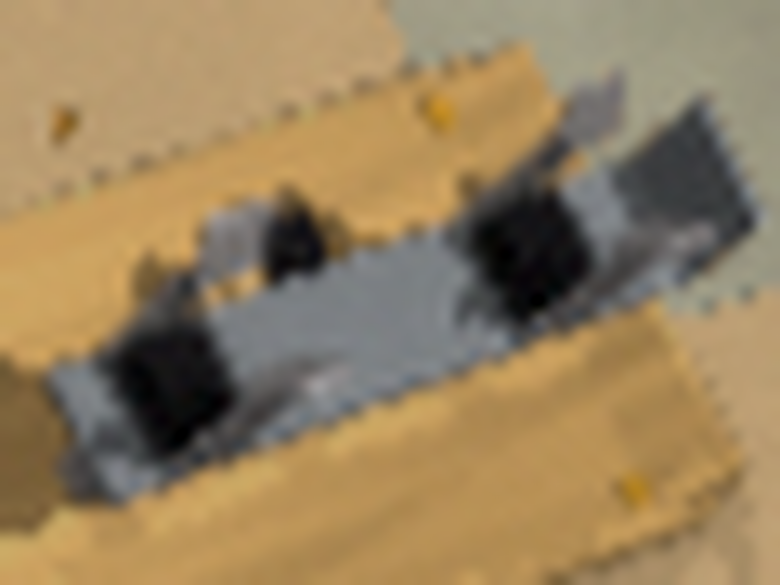

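View pics/s_rest2.png

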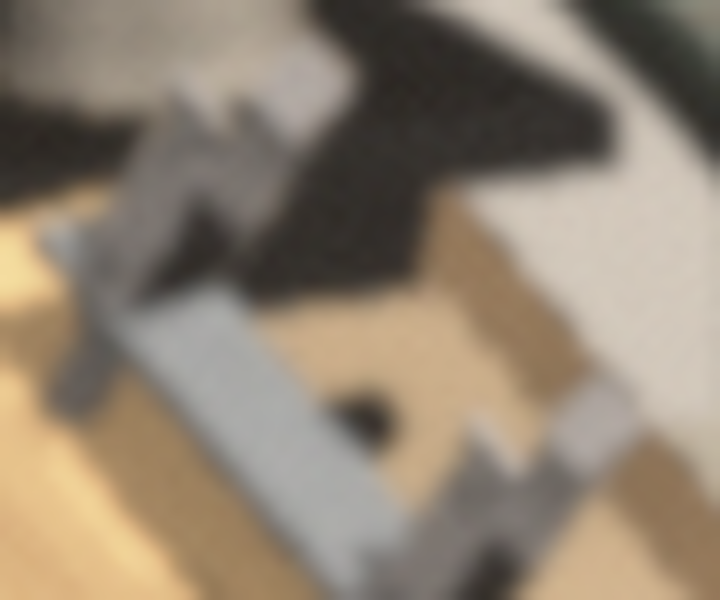

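```bash
cat > fit.py <<'E'
from h import *
from scipy.optimize import least_squares
a=np.radians(35)
def frame(yaw):
    h=np.array([np.cos(yaw),np.sin(yaw),0]);k=np.array([0,0,1.])
    x=np.cos(a)*h+np.sin(a)*k; z=-np.sin(a)*h+np.cos(a)*k; y=np.cross(z,x)
    return np.column_stack([x,y,z])
S=lambda u,v:("side",(284+u/12-.46,180+v/12-.46))
T=lambda u,v:("top",(240+u/13-.46,200+v/13-.46))
Q=lambda u,v:("side",(250+u/6-.42,180+v/6-.42))
obs=[(S(310,38),(52,-17,40),1),(S(355,80),(38,-17,40),1),(S(595,375),(-38,-17,40),1),(S(640,420),(-52,-17,40),1),
(S(185,80),(52,17,40),1),(S(225,125),(38,17,40),1),(S(480,415),(-38,17,40),1),(S(520,470),(-52,17,40),1),
(T(618,75),(-45-0,-17,40),.7),(T(260,205),(45,-17,40),.7),(T(172,385),(45,0,0),.7),(T(530,250),(-45,0,0),.7),(T(730,156),(-82.5,0,14),.7),
(T(695,235),(-45,17,40),.7),(T(335,372),(45,17,40),.7)]
def res(p):
    F=frame(p[3]);r=[]
    for (n,px),m,w in obs: r+=list((proj(n,p[:3]+F@(np.array(m)/1000))-px)*w)
    return np.array(r)
if __name__=="__main__":
    s=least_squares(res,[.5,.09,.1,2.06],loss="soft_l1");p=s.x
    print(p,np.degrees(p[3]));print(res(p).reshape(-1,2))
    J=s.jac;print("sd",np.sqrt(np.diag(np.linalg.inv(J.T@J))))
    np.save("seat.npy",p)
    F=frame(p[3])
    for n,f,(x0,y0,w,h_) in(("top",12,(240,198,62,48)),("side",10,(280,178,75,60))):
        im=cv2.imread(f"pics/{n}0.png")[y0:y0+h_,x0:x0+w];im=cv2.resize(im,None,fx=f,fy=f,interpolation=cv2.INTER_CUBIC)
        def L(P,col):
            q=[(proj(n,p[:3]+F@(np.array(m)/1000))-(x0,y0)+.5)*f-.5 for m in P]
            cv2.polylines(im,[np.round(q).astype(int)],True,col,1)
        for sx in(45,-45):
            L([(sx-8,-12,0),(sx+8,-12,0),(sx+8,12,0),(sx-8,12,0)],(0,255,255))
            for sy in(1,-1):L([(sx-7,17*sy,40),(sx+7,17*sy,40),(sx+7,9*sy,26),(sx-7,9*sy,26)],(0,255,0))
        L([(-82.5,-12,14),(-82.5,12,14),(-82.5,12,-16),(-82.5,-12,-16)],(255,0,255))
        cv2.imwrite(f"pics/ov_{n}_{__import__('time').time():.0f}.png",im)
E
python3 fit.py; ls -t pics|head -2
```

```text
[0.4938 0.0734 0.0977 2.052 ] 117.57027672850332
[[-0.0897 -0.2522]
 [-0.1314  0.5589]
 [ 0.4127 -0.1402]
 [ 0.5252  0.6002]
 [ 0.0192 -0.8178]
 [ 0.4244 -0.1738]
 [-0.1064  0.0116]
 [ 0.4571  0.0083]
 [-0.5834  0.9496]
 [-0.9124  0.8719]
 [ 1.2566 -0.3945]
 [ 1.29   -0.2199]
 [-0.1062  0.5974]
 [-0.5443  0.4991]
 [-0.6492  0.3804]]
sd [0.0011 0.0019 0.0011 0.0233]
ov_side_1796597613.png
ov_top_1796597613.png
```

```bash
cp pics/ov_side_1*.png pics/os1.png; cp pics/ov_top_1*.png pics/ot1.png
```

```text
(no output)
```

View pics/os1.png

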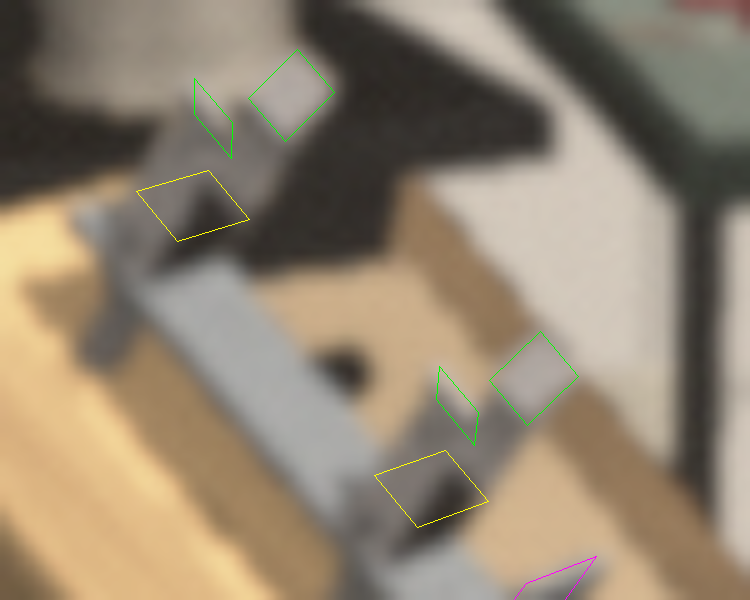

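View pics/ot1.png

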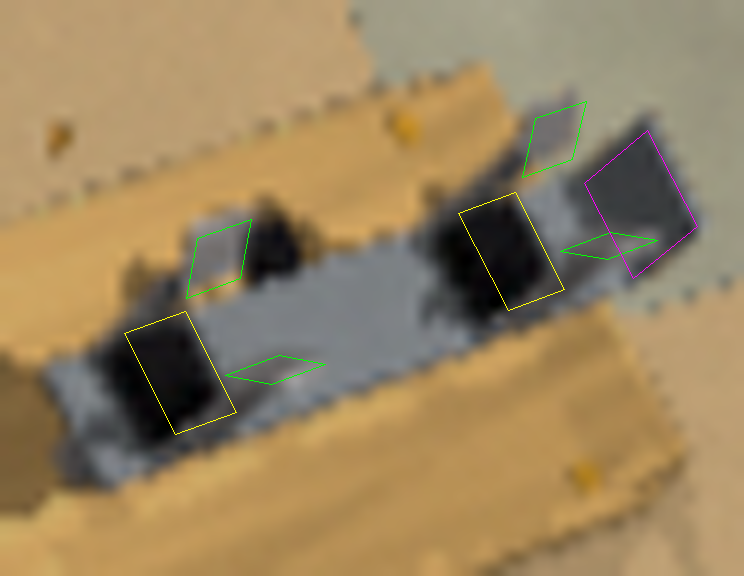

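```bash
cat > plan.py <<'E'
from fit import *
p=np.load("seat.npy");seat=p[:3];F=frame(p[3])
yh=np.arctan2(-.0215,.1471);c,s_=np.cos(yh),np.sin(yh)
H=np.array([[c,-s_,0],[s_,c,0],[0,0,1.]])
s=-1
def tool(A,s):return np.column_stack([-s*A[:,0],s*A[:,1],-A[:,2]])
G=.176
pick=np.array([.440,-.231,0])
def above(x,z,y=0): return seat+F@np.array([x,y,z+G])
E
python3 - <<'E'
from plan import *
print(F)
for s in(1,-1):
    for nm,P,A in(("pre",pick+[0,0,.33],H),("pick",pick+[0,0,G],H),("pre",above(-.002,.1),F),("seat",above(-.002,0),F)):
        print(s,nm,P,robot.solve_ik(P,tool(A,s)))
E
```

```text
[[-0.3791 -0.8864  0.2655]
 [ 0.7261 -0.4628 -0.5084]
 [ 0.5736  0.      0.8192]]
1 pre [ 0.44  -0.231  0.33 ] [ 0.4981  0.0532 -0.0701  1.9183  0.004   1.1702  1.8522]
1 pick [ 0.44  -0.231  0.176] [-0.4421  0.3851  0.9951  2.0812 -0.4184  0.8877  2.217 ]
1 pre [ 0.5678 -0.0684  0.3227] [-0.565   0.5822  1.0652  1.6491 -0.8069  1.7826 -2.0285]
1 seat [ 0.5413 -0.0175  0.2408] [-0.6754  0.6277  1.0657  1.8097 -0.8844  1.6396 -1.9846]
-1 pre [ 0.44  -0.231  0.33 ] [-0.3066  0.0407  0.7608  1.9433 -0.0305  1.169  -1.2503]
-1 pick [ 0.44  -0.231  0.176] [-0.5523  0.4727  1.1464  2.0834 -0.5453  0.9273 -0.818 ]
-1 pre [ 0.5678 -0.0684  0.3227] [-0.5219  0.5433  0.99    1.6479 -0.771   1.7538  1.0816]
-1 seat [ 0.5413 -0.0175  0.2408] [-0.548   0.5244  0.8692  1.8062 -0.7867  1.5568  1.0756]
```

Run:
```python
from plan import *
R=tool(H,s)
robot.move_ptp(pick+[0,0,.30],R);print(robot.current_t(),robot.current_joints())
robot.move_gripper(.6)
print(robot.move_l(pick+[0,0,G],.12,ori=R,threshold=15),robot.current_position())
robot.move_gripper(0,squeeze=100)
print("open",robot.current_opening(),robot.current_wrist_force(),robot.current_t())
robot.move_l(pick+[0,0,.34],.2)
print(robot.current_opening(),robot.current_wrist_force(),robot.current_wrist_torque(),robot.current_t(),robot.current_position())
for n in("top","side"): cv2.imwrite(f"pics/{n}1.png",robot.capture(n)[:,:,::-1])
```

```text
3.2417 [-0.5235  0.1013  1.0095  1.9817 -0.0959  1.1075 -1.1875]
False [ 0.4404 -0.2313  0.1766]
open 0.2556963720842183 [-0.4131  0.1768  6.2769] 5.2333
0.2576959006238825 [ 0.8979  0.0946 -1.3986] [0.013  0.0331 0.0251] 6.2 [ 0.4395 -0.2306  0.3389]
```

Run:
```python
import cv2,numpy as np
a=cv2.imread("pics/top1.png")[150:350,280:480];b=cv2.imread("pics/side1.png")[140:340,250:450]
cv2.imwrite("pics/g1.png",cv2.resize(np.hstack([a,b]),None,fx=2,fy=2,interpolation=cv2.INTER_CUBIC))
```

```text
(no output)
```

View pics/g1.png

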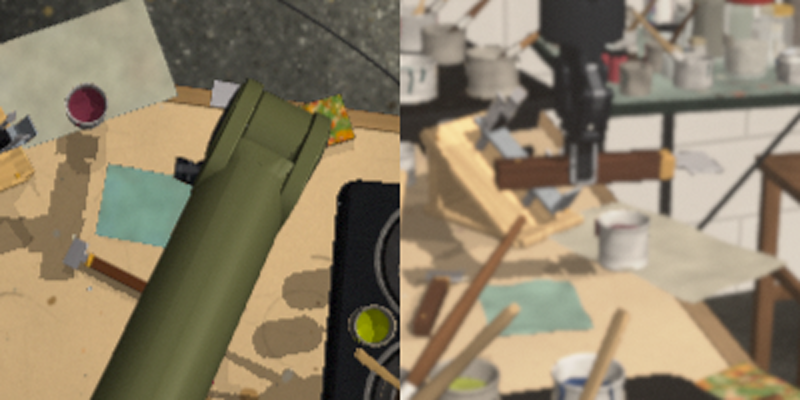

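The scraper is held level, gripped near mid-handle. Next is the approach pose in front of the jaws.

Run:
```python
from plan import *
R=tool(F,s)
robot.move_ptp(above(-.002,.10),R);print(robot.current_t())
robot.move_l(above(-.002,.052),.08)
print(robot.current_t(),robot.current_position()-above(-.002,.052),robot.current_wrist_force(),robot.current_joints())
for n in("top","side"): cv2.imwrite(f"pics/{n}2.png",robot.capture(n)[:,:,::-1])
a=cv2.imread("pics/top2.png")[175:275,215:335];b=cv2.imread("pics/side2.png")[150:250,250:370]
cv2.imwrite("pics/g2a.png",cv2.resize(a,None,fx=6,fy=6,interpolation=cv2.INTER_CUBIC))
# overlay model of handle and jaws
f=6;x0,y0=250,150
im=cv2.resize(b,None,fx=f,fy=f,interpolation=cv2.INTER_CUBIC)
cv2.imwrite("pics/g2b0.png",im)
def L(P,col):
    q=[(proj("side",seat+F@(np.array(m)/1000))-(x0,y0)+.5)*f-.5 for m in P];cv2.polylines(im,[np.round(q).astype(int)],True,col,1)
for z in(52,76):L([(-77,-12,z),(73,-12,z),(73,12,z),(-77,12,z)],(255,0,255))
for sx in(45,-45):
    for sy in(1,-1):L([(sx-7,17*sy,40),(sx+7,17*sy,40),(sx+7,9*sy,26),(sx-7,9*sy,26)],(0,255,0))
cv2.imwrite("pics/g2b.png",im)
```

```text
8.3167
9.0667 [ 0.0001 -0.      0.0001] [-0.8406  0.4531 -1.4388] [-0.5948  0.5722  1.0233  1.7301 -0.8144  1.6914  1.1122]
```

View pics/g2b.png

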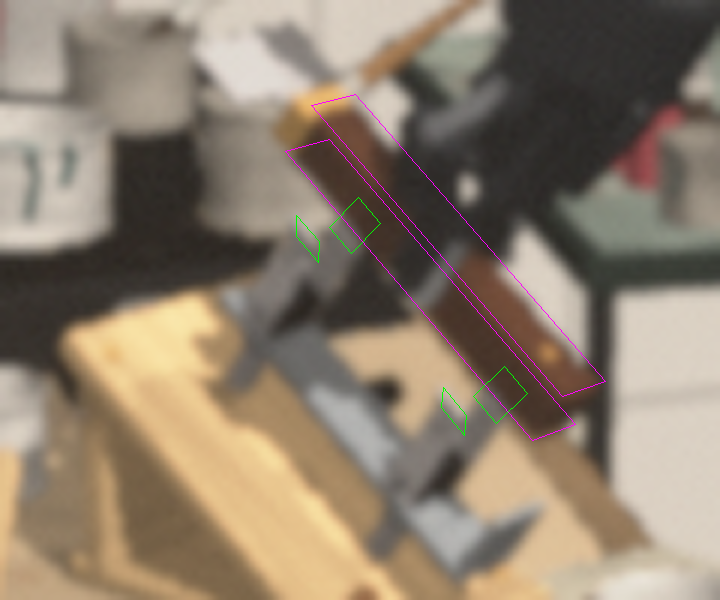

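View pics/g2a.png

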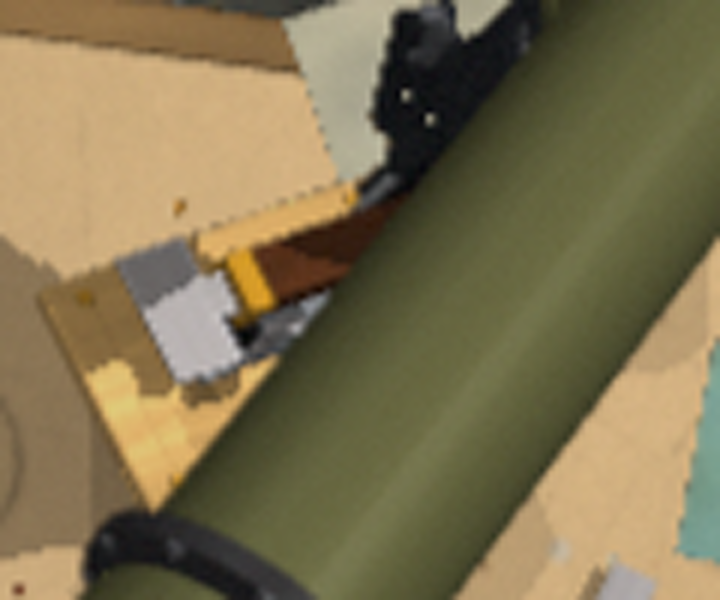

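Run:
```python
import cv2
b=cv2.imread("pics/side2.png")[160:230,290:360]
cv2.imwrite("pics/g2c.png",cv2.resize(b,None,fx=8.5,fy=8.5,interpolation=cv2.INTER_LANCZOS4))
```

```text
(no output)
```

View pics/g2c.png

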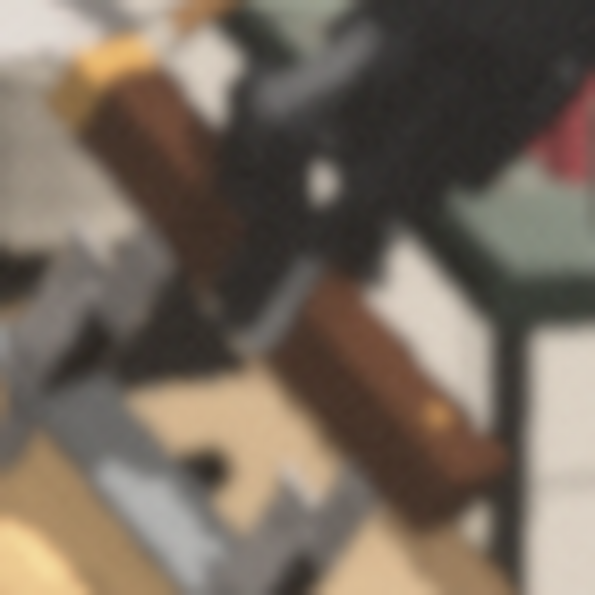

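Run:
```python
from plan import *
n="top";f=14;x0,y0=232,210
im=cv2.imread("pics/top2.png")[y0:y0+38,x0:x0+55];im=cv2.resize(im,None,fx=f,fy=f,interpolation=cv2.INTER_CUBIC)
def L(P,col):
    q=[(proj(n,seat+F@(np.array(m)/1000))-(x0,y0)+.5)*f-.5 for m in P];cv2.polylines(im,[np.round(q).astype(int)],True,col,1)
for z in(52,76):L([(-77,-12,z),(73,-12,z),(73,12,z),(-77,12,z)],(255,0,255))
L([(124,-28,64),(124,28,64),(100,28,64),(100,-28,64)],(255,0,0))
for sx in(45,-45):
    for sy in(1,-1):L([(sx-7,17*sy,40),(sx+7,17*sy,40),(sx+7,9*sy,26),(sx-7,9*sy,26)],(0,255,0))
cv2.imwrite("pics/g2d.png",im)
```

```text
(no output)
```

View pics/g2d.png

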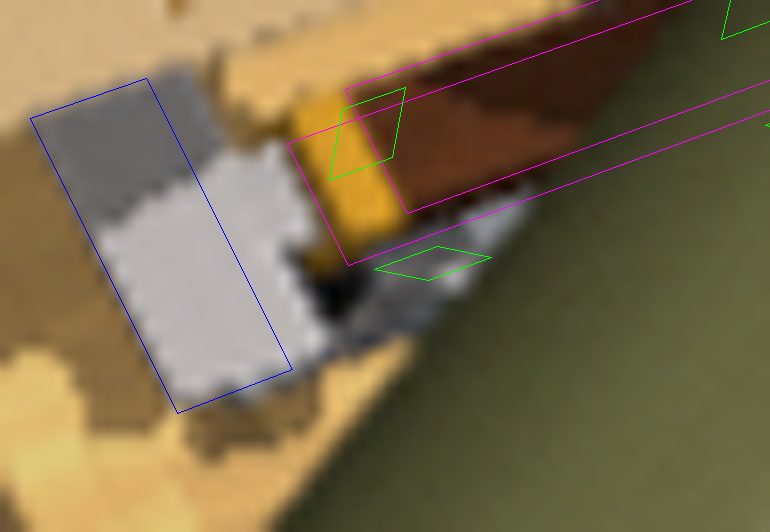

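The overlay agrees in both views to within 1–2 mm. I'll press in small steps and log the force along the slope normal.

```bash
cat > press.py <<'E'
from plan import *
import sys
X=-.002
def f():return F.T@robot.current_wrist_force()
f0=f();print("t",robot.current_t(),"f0",f0)
z=(F.T@(robot.current_position()-seat))[2]-G
zend=float(sys.argv[1]);step=float(sys.argv[2]);lim=float(sys.argv[3])
while z>zend:
    z-=step
    hit=robot.move_l(above(X,z,.0005),.02,threshold=lim)
    g=f()-f0;za=(F.T@(robot.current_position()-seat))[2]-G
    print("%.1f/%.1f F %.1f %.1f %.1f %s t=%.1f"%(z*1e3,za*1e3,*g,"HIT" if hit else "",robot.current_t()))
    if hit or g[2]>lim: break
print(F.T@robot.current_wrist_torque(),robot.current_opening())
E
python3 press.py .026 .003 20
```

```text
t 9.1667 f0 [-0.934   0.0841 -1.204 ]
49.6/49.7 F 1.1 -0.5 -0.0  t=9.4
46.6/46.4 F 0.6 0.9 -0.0  t=9.7
43.6/43.4 F 0.8 -0.5 -0.2  t=10.0
40.6/40.4 F 0.5 -0.4 0.5  t=10.3
37.6/37.4 F -0.5 -0.5 0.1  t=10.6
34.6/34.6 F 1.0 0.1 1.3  t=10.9
31.6/31.9 F -0.3 -1.2 2.3  t=11.2
28.6/29.7 F 1.1 -0.8 8.6  t=11.5
25.6/25.2 F -0.8 -1.1 2.5  t=11.8
[-0.2731  0.9164 -0.0875] 0.25465270152266417
```

```bash
python3 press.py .006 .003 22; python3 - <<'E'
E
```

```text
t 11.8417 f0 [-1.7095 -1.0294  1.3386]
22.2/21.4 F 1.2 0.2 -2.1  t=12.2
19.2/18.7 F 0.9 -0.1 -2.1  t=12.5
16.2/15.9 F 0.1 -0.4 -2.1  t=12.8
13.2/12.9 F 0.1 0.2 -0.8  t=13.1
10.2/9.8 F 0.5 -0.9 -1.0  t=13.4
7.2/6.8 F 0.5 -1.7 -1.4  t=13.7
4.2/3.3 F 1.9 -0.1 -3.5  t=14.0
[-0.3976  0.7082  0.1605] 0.25781806841105287
```

```bash
python3 press.py -.014 .0015 22
python3 - <<'E'
from plan import *
for n in("top","side"): cv2.imwrite(f"pics/{n}3.png",robot.capture(n)[:,:,::-1])
b=cv2.imread("pics/side3.png")[170:240,275:365]
cv2.imwrite("pics/g3.png",cv2.resize(b,None,fx=8.5,fy=8.5,interpolation=cv2.INTER_CUBIC))
E
```

```text
t 13.9667 f0 [ 0.19   -1.0857 -2.1943]
1.8/2.4 F 1.4 1.2 6.9  t=14.2
0.3/2.4 F 2.9 1.9 11.7  t=14.5
-1.2/2.4 F 4.9 3.5 19.6  t=14.7
-2.7/2.4 F 7.7 5.1 25.2  t=15.0
[ 0.9603 -0.8738  0.1586] 0.25531548755183525
```

View pics/g3.png

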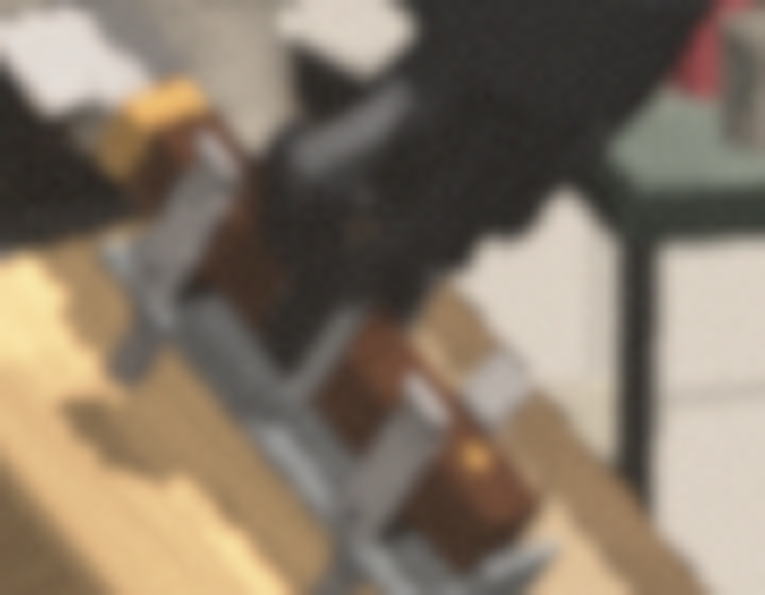

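It met a rigid stop at z ≈ 2.4 mm, which fits flare contact at about 33 mm (31 mm expected above the true seat). The jaws appear closed over the handle. I'll make one more small press, still well under 50 N, then back off and check.

Run:
```python
from plan import *
f=lambda:(F.T@robot.current_wrist_force())
zz=lambda:(F.T@(robot.current_position()-seat)-[0,0,G])*1e3
robot.move_l(above(-.002,-.0042,.0005),.02,threshold=20);print(zz(),f(),F.T@robot.current_wrist_torque())
robot.move_l(above(-.002,.0024,.0005),.03);print(zz(),f(),F.T@robot.current_wrist_torque())
print(robot.current_t())
im0=cv2.imread("pics/side0.png");im=robot.capture("side")[:,:,::-1];cv2.imwrite("pics/side4.png",im)
a=np.hstack([cv2.resize(i[175:240,275:345],None,fx=5.7,fy=8.5*5.7/8.5,interpolation=cv2.INTER_CUBIC) for i in(im0,im)])
cv2.imwrite("pics/g4.png",a)
```

```text
[-1.8062  1.2653  2.319 ] [ 8.8355  5.8708 30.7275] [ 1.3223 -1.2352  0.0858]
[-2.1213  0.4363  2.4203] [ 0.5955 -1.4117  3.7102] [-0.1954  0.5991  0.0605]
15.7
```

View pics/g4.png

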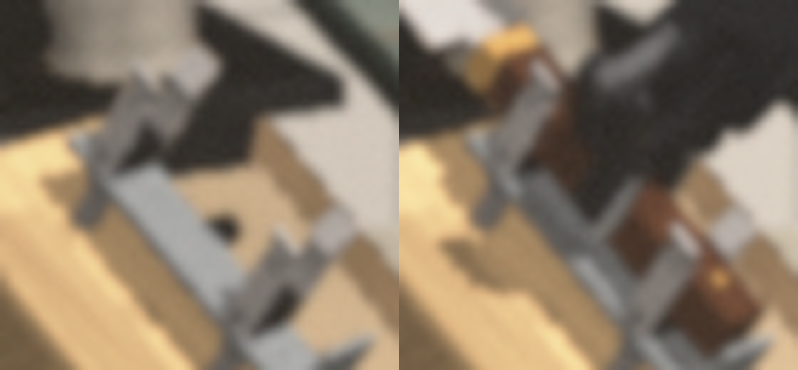

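Both pairs are at their closed positions: lower-left tip (285,240) against (284,235), lower-right flare unchanged. Releasing now.

Run:
```python
from plan import *
robot.move_gripper(.6);print(robot.current_t(),F.T@robot.current_wrist_force())
b=robot.current_position()
cv2.imwrite("pics/side5.png",robot.capture("side")[:,:,::-1])
print(robot.move_l(b+F[:,2]*.12,.12,threshold=15),robot.current_t(),F.T@robot.current_wrist_force())
robot.move_ptp(np.array([.42,-.33,.42]),tool(H,s));print(robot.current_t())
for n in("top","side"): cv2.imwrite(f"pics/{n}6.png",robot.capture(n)[:,:,::-1])
Z=lambda i,x,y,w,h,f:cv2.resize(i[y:y+h,x:x+w],None,fx=f,fy=f,interpolation=cv2.INTER_CUBIC)
t=cv2.imread("pics/top6.png");sd=cv2.imread("pics/side6.png")
cv2.imwrite("pics/g6s.png",Z(sd,275,170,90,70,8));cv2.imwrite("pics/g6t.png",Z(t,230,195,80,60,9))
```

```text
16.1417 [-1.0248  0.5375 -0.1035]
False 17.3417 [-0.1823 -0.2461 -0.9112]
19.1917
```

View pics/g6s.png

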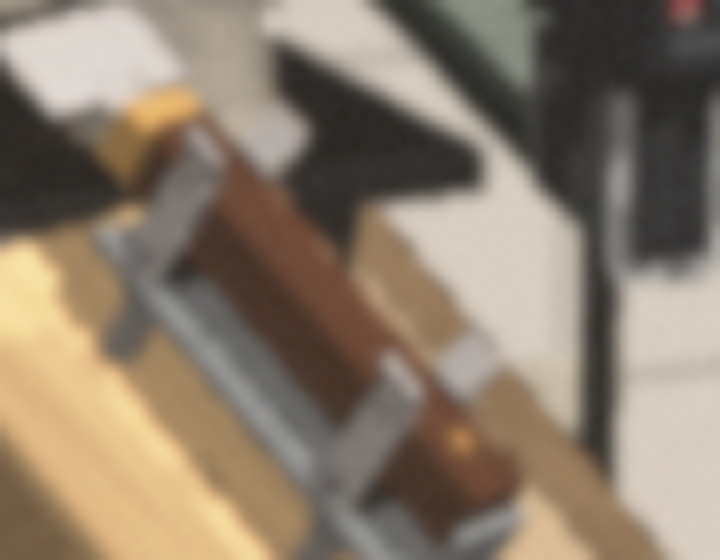

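View pics/g6t.png

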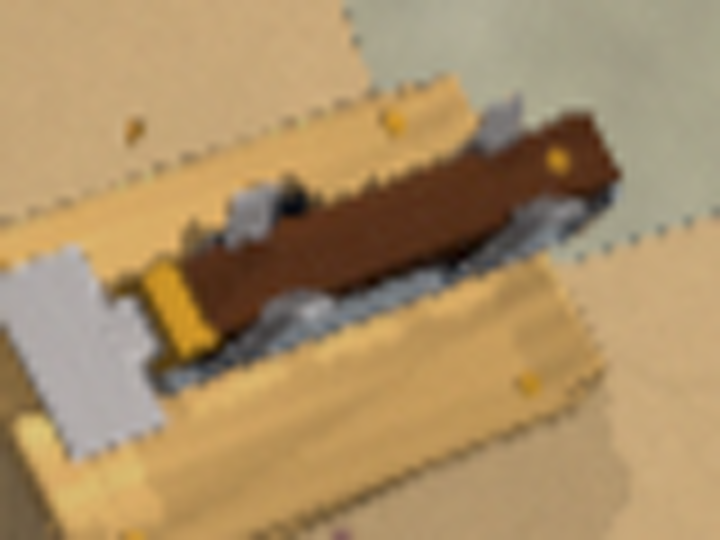

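View pics/top6.png

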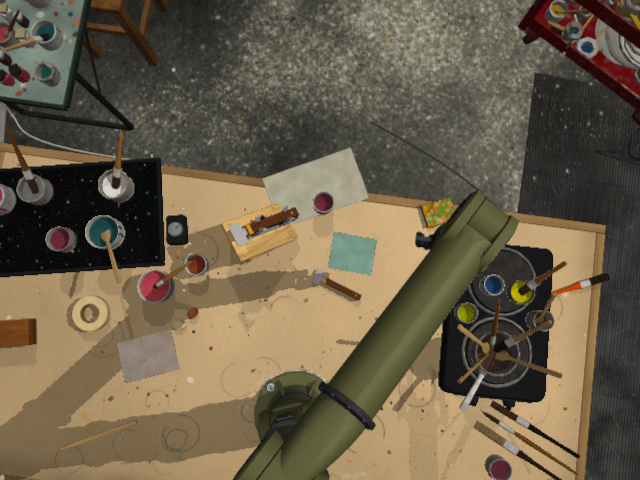

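Run:
```python
from plan import *
ims=[]
for n,f,(x0,y0,w,h_) in(("top",7,(240,200,60,56)),("side",7,(285,172,56,56))):
    im=cv2.imread(f"pics/{n}6.png")[y0:y0+h_,x0:x0+w];im=cv2.resize(im,None,fx=f,fy=f,interpolation=cv2.INTER_CUBIC)
    def L(P,col):
        q=[(proj(n,seat+F@((np.array(m)+[0,0,2.4])/1000))-(x0,y0)+.5)*f-.5 for m in P];cv2.polylines(im,[np.round(q).astype(int)],True,col,1)
    for z in(0,24):L([(-82,-12,z),(68,-12,z),(68,12,z),(-82,12,z)],(255,0,255))
    ims.append(im)
cv2.imwrite("pics/g7.png",np.hstack(ims))
```

View pics/g7.png

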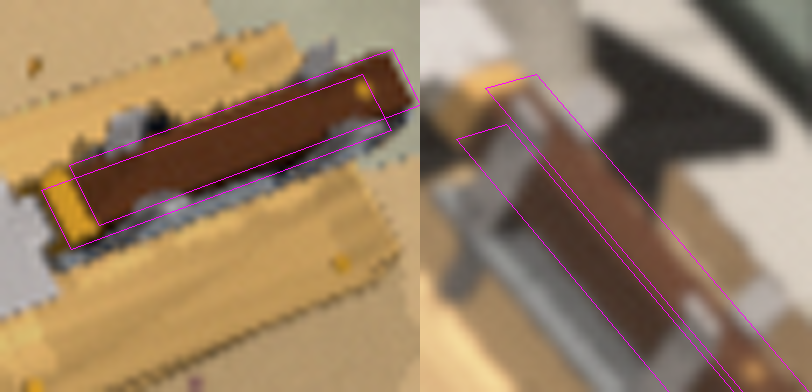

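```bash
python3 -c "
from cell import robot
robot.wait(.3);robot.finish_job();print(robot.current_t())"
```

```text
the job is handed in; nothing more can be done
the job is handed in; nothing more can be done
```

The large wax scraper is in the sloped rest, blade end up the slope. I let go of it, cleared the arm and handed the job in at about 20 s of the 51 s allowed.

- **Pressing in:** I gripped it at mid-handle and pushed it straight into the slope. The handle met the flares at about 33 mm, and the highest spreading force I read was about 9 N. It came to a rigid stop at +2.4 mm from the seat height I had fitted from the images. That fits the 31 mm expected between flare contact and seat. The highest force I read was about 33 N.
- **Last pictures:**
  - The right jaws are back at their empty, closed positions, within about half a pixel.
  - The left jaws also look closed, but that is less sure: the lower-left tip matches, while the upper-left reads 1–1.5 px off, which I put down to changed lighting on a thin edge.
  - The handle lies parallel to the slope and has slid down to the toe.
- **Bystanders:** Both tins appear unmoved. The painted panel was partly hidden by the arm, but the part in view was in its old place.
- **Disagreements:**
  - The two cameras differed by about 1–2 mm on the jaw positions, within the stated calibration.
  - The sliding force read about 0–1 N instead of the 3 N described.
  - In one side view before pressing, the handle read about 4% short, probably from blurred corners.

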